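# Clamp the cartridge and hold it down

## Task

On the docking station, first flip the steel safety catch fully over so that its bar no longer blocks the lever, and only then pull the lever towards you by its black crossbar until you feel the clamp's foot come down on the cartridge. Keep pressing it down firmly, but without forcing it, and finish while still holding the crossbar there: do not let go, as the lever springs back. Leave the other things on the counter where they stand.

Things in the scene. Friction and masses are not known exactly. Their poses are not given: they have to be found in the camera images.
- dock: docking station: white box 220 x 220 x 50 mm fixed on the counter. Origin at the centre of its underside, z up; its front (-x) faces the robot within 0.5 rad of yaw, +y is its left. Points 'in the dock' are in this frame, in mm. Bearing cheeks 12 mm thick stand at x 50, y -92 and y 35, up to z 115; a catch post 30 x 20 mm at (-5, 75), up to z 145.
- lever (a joint): lever's angle in rad: 0 at rest (leaning 0.05 back from upright), grows as the crossbar is pulled to the dock's -x, to 1.1. A spring returns it when released: 2 N at the crossbar at rest, about 3 N when clamping. The closed catch blocks it at about 0.1. The foot meets the cartridge at 0.65 to 0.85, differing each time; from there the pull rises by about 2 N per 0.01 rad over some 0.09 rad.
- lever_pivot (a point): middle of the lever's hinge axle, at (50, 0, 100) in the dock; the axle runs along the dock's y. The crossbar's centre moves on a circle of 140 mm radius about it: at joint value q it lies at (-140 sin(q - 0.05), 0, 140 cos(q - 0.05)) from here, in the dock's axes.
- handle (a point): the lever's crossbar: a black round bar, 18 mm in diameter, 88 mm long along the dock's y, held at both ends by a steel fork whose 10 mm prongs stand at y +/-45 mm and meet in the shaft 68 mm below. Point at the bar's centre, 240 mm above the counter at rest. Free between the prongs: gripped well in the middle from above, fingers in front and behind; a hard grip hinders its turning.
- catch (a joint): safety catch's angle in rad: 0 closed (its bar lies level across the front of the lever's shaft), grows to 1.9 as it is flipped up and over to the dock's +y; above 1.2 counts as flipped over. Stiff: it stays where it is left; pushing the tab takes about 2 to 3 N.
- catch_hinge (a point): point on the catch's hinge axis level with the tab, at (-50, 75, 155) in the dock; the axis runs along the dock's x, a 12 mm thick steel pin from x -62 to x 50. The catch's blocking bar (14 mm thick) starts at x 34 on this pin and reaches 95 mm to -y when closed; when flipped it stands upright at y 75.
- catch_tab (a point): top end of the catch's thumb tab, a steel plate 24 mm wide (dock's x), 8 mm thick (dock's y), 50 mm from hinge axis to this point. It stands upright when the catch is closed and lies level, pointing to the dock's +y, when the catch is at 1.57. Pushing it to +y, and finally down, flips the catch.
- cartridge: grey box 75 x 60 x 60 mm with a white label, sitting in the dock's bay at (-35, -60); its origin is the centre of its underside, its top 60 mm higher. How far it stands out of the dock differs (11 to 27 mm); it cannot be lifted or pushed further in.
- foot: the clamp's black rubber foot: a ball 22 mm in diameter under the end of a steel arm that turns with the lever, 85 mm in front of the axle and at y -60 in the dock; origin at the ball's centre. It comes down on the cartridge's label, sprung by 8 mm. It presses 1.65 times as hard as the extra pull at the crossbar (over 8 N is firm, over 60 N is forcing it).
- spare_center (a point): bystander: a spare grey cartridge 75 x 60 x 60 mm standing on the counter to the left of the dock; point at its centre
- vial_center (a point): bystander: a glass vial 48 mm in diameter and 75 mm high, to the right of the dock; point at its centre
- spray_center (a point): bystander: a white plastic bottle 56 mm in diameter and 170 mm high, behind; point at its centre
- infusion_center (a point): bystander: a glass bottle 64 mm in diameter and 130 mm high, behind; point at its centre
- tape_center (a point): bystander: a roll of white tape lying flat, 90 mm in diameter and 25 mm high; point at its centre
- carton_center (a point): bystander: a cardboard carton 70 x 110 x 45 mm; point at its centre

How it is judged:
By the outcome, as a careful person would: the job done as asked, in the order asked, and still so for the second after the job is handed in, while the arm keeps its last pose, push and grip.
It also fails if it takes over 54 s, if anything falls off the work surface, if the arm or the gripper's body presses on something with over 40 N, if the wrist force passes 120 N, or if a joint passes its speed limit or range.

## Robot

A 6-joint arm with a two-finger parallel gripper is mounted at the origin on the work surface. World frame = base frame: x ahead of the robot, y to its left, z up, the work surface at z = 0. Lengths are in m, angles in rad, forces in N, time in s.
With the tool pointing down it reaches from about 0.35 to 0.85 m from the base axis. Payload 8.1 kg.
Tool frame: the origin (TCP) lies on the centre line of the jaws, within the pads' length; the fingertips stand 14 mm ahead of it and the grasp point (between the pads) lies 5 mm behind it; z points along the fingers, y is the line along which they close (so a half turn about z gives the same grasp; the last joint's range is limited). The gripper opens to 85 mm and grips with 20 to 120 N. Pads are 22 mm wide; open, the fingers measure 114 mm over their backs; the gripper's body (76 mm by 85 mm) begins 54 mm behind the grasp point. The pads swing forward as they close: fully open they stand 13 mm farther back than shut.
Start: joints at [1.229, 0.13, 1.488, -0, 1.523, -0.085], TCP at [0.152, 0.58, 0.245] pointing down, gripper open.
Joint ranges: [-2.96, 2.96], [-0.89, 2.26], [0.02, 2.5], [-1.34, 4.48], [0, 2.73], [-2.66, 2.66]. Speed limits (rad/s): [2.39, 2.39, 2.79, 3.14, 3.14, 3.14].

## Interface

Orientations are given as a unit quaternion [x, y, z, w].
In Python, from station import bot gives the robot as it stands. Calls block until the motion is done:
- bot.move_to(position, orientation): joint-space move of the TCP to a pose.
- bot.move_straight(position, feed=0.15, orientation=None): straight line of the TCP; orientation=None keeps the orientation; feed is the mean speed in m/s.
- bot.set_joints(angles): joint-space move.
- bot.open_gripper() and bot.gripper_close(): open the fingers fully, or close them until they stop; the grip force is fixed at half the most.
- bot.sleep(seconds).
- bot.inverse_kinematics(position, orientation): joint angles nearest the present ones, or None.
- bot.get_image(name): name is "side" or "top" or "wrist"; returns a dict with "frame" (384x512x3 uint8, blue, green, red), "fov_y" (degrees; the focal length in pixels is half the picture's height over the tangent of half this angle, whatever the lens; pixels are square), "cx", "cy" (the principal point, pixels), "xyz" and "orientation" of the camera in the world. Camera axes: x right, y down, z forward; pixel columns grow to the right and rows downward; lengths in m; the calibration is good to about 2 mm. A picture is of the moment at which its call begins. There is no depth.
A pose or a line that the arm cannot do raises bot.MotionError and nothing moves.
- bot.finish_job(): hands the job in; it is judged then, once.
Readings, each from a call of its own:
- bot.current_time_s(): time.
- bot.current_qpos(): joint angles.
- bot.current_dq(): joint speeds.
- bot.current_effort(): joint torques, N m.
- bot.current_position(): TCP position.
- bot.current_tool_rot(): TCP orientation.
- bot.current_contact_force(): force on the tool from outside, world axes, zero at the start.
- bot.current_moment(): the same for the moment, N m.
- bot.current_grip_width(): finger opening in m.
- bot.current_gripper_force(): force on a finger pad.
Only numpy, scipy, OpenCV 4.12 (cv2) and the standard library are available. Lean on these libraries where they do the work, as an engineer would, in place of code of your own. Each camera call takes 0.05 s, during which the arm holds its last target. There are 200 camera calls.

## Working session

There is one attempt and no reset: what is moved stays moved. The work goes in short steps, each a Python script; the robot and the scene stay as the last script left them, time stands still between calls to the robot, and variables do not carry over. Pictures are saved under pics/ and viewed, at most 10 in all, crops included, and the job is handed in when it is done.

```bash
ls; mkdir -p pics; python3 - <<'E'
from station import bot
import cv2,numpy as np
for n in("top","side"):
    d=bot.get_image(n); cv2.imwrite(f"pics/{n}0.png",d["frame"]); print(n,d["fov_y"],d["cx"],d["cy"],d["xyz"],d["orientation"])
print(bot.current_time_s(),bot.current_tool_rot(),bot.current_contact_force())
E
```

```text
pics
top 46.972412522426914 256.1369251174416 195.08554789474763 [0.45567319 0.00815655 1.78936702] [ 0.71695938 -0.6964966   0.01904894 -0.02233559]
side 46.95988646904628 251.34802019961765 186.91706228080406 [ 0.06033946 -0.89689206  1.32681818] [ 0.90833375 -0.22755842  0.08996945 -0.33919384]
0.1 [ 1.28042375e-01  9.91768344e-01 -8.16734963e-04 -1.86573228e-04] [1.10264993 0.02811914 0.16027652]
```

View pics/top0.png

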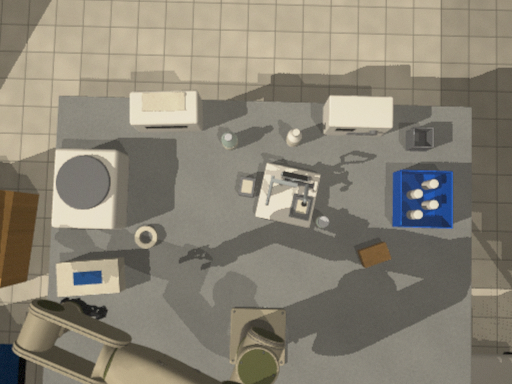

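View pics/side0.png

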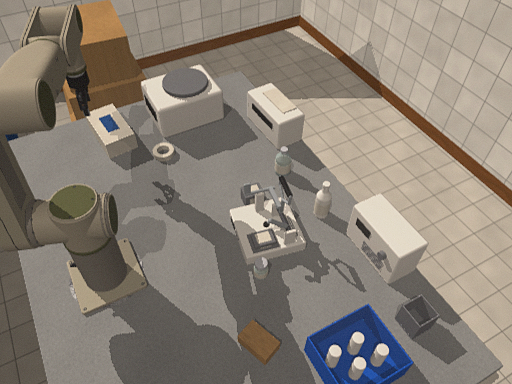

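Top view: the dock is at about (289,193), with the crossbar at (296,177) and the catch on its left. The dock is only about 55 px wide, so I'll enlarge it and mask the dock top for a first pose.

```bash
cat > h.py <<'E'
from station import bot
import cv2,numpy as np
from scipy.spatial.transform import Rotation as R
def cam(d):
    f=192/np.tan(np.radians(d["fov_y"]/2)); return f,R.from_quat(d["orientation"]).as_matrix(),np.array(d["xyz"])
def onplane(d,uv,z):
    f,M,c=cam(d); r=M@np.array([(uv[0]-d["cx"])/f,(uv[1]-d["cy"])/f,1]); return c+r*(z-c[2])/r[2]
def ray(d,uv):
    f,M,c=cam(d); r=M@np.array([(uv[0]-d["cx"])/f,(uv[1]-d["cy"])/f,1]); return c,r/np.linalg.norm(r)
def proj(d,P):
    f,M,c=cam(d); p=M.T@(np.array(P)-c); return np.array([d["cx"]+f*p[0]/p[2],d["cy"]+f*p[1]/p[2]])
E
python3 - <<'E'
from h import *
d=bot.get_image("top");im=d["frame"]
c=im[150:240,225:345]; s=bot.get_image("side")["frame"][165:285,215:335]
cv2.imwrite("pics/c1.png",np.vstack([cv2.resize(c,(480,360),interpolation=2)[:, :],])) 
a=cv2.resize(c,(400,300),interpolation=cv2.INTER_CUBIC);b=cv2.resize(s,(400,400),interpolation=cv2.INTER_CUBIC)
cv2.imwrite("pics/c1.png",np.hstack([np.vstack([a,np.zeros((100,400,3),np.uint8)]),b]))
g=im.min(2); m=((g>150)*255).astype(np.uint8); m[:, :240]=0;m[:,330:]=0;m[:155]=0;m[235:]=0
m=cv2.morphologyEx(m,cv2.MORPH_OPEN,np.ones((3,3)))
cs=max(cv2.findContours(m,0,2)[0],key=cv2.contourArea)
r=cv2.minAreaRect(cs);print(r)
for p in cv2.boxPoints(r):print(p,onplane(d,p,.05))
print(onplane(d,r[0],.05))
E
```

```text
((278.2009582519531, 193.1099090576172), (36.815032958984375, 55.065223693847656), 12.724355697631836)
[254.18115 215.91188] [0.47524981 0.02303015 0.05      ]
[266.30988 162.19902] [ 0.68904407 -0.018753    0.05      ]
[302.22076 170.30794] [ 0.66084666 -0.16159443  0.05      ]
[290.09204 224.0208 ] [ 0.44754479 -0.11886937  0.05      ]
[ 0.56778651 -0.06902179  0.05      ]
```

View pics/c1.png

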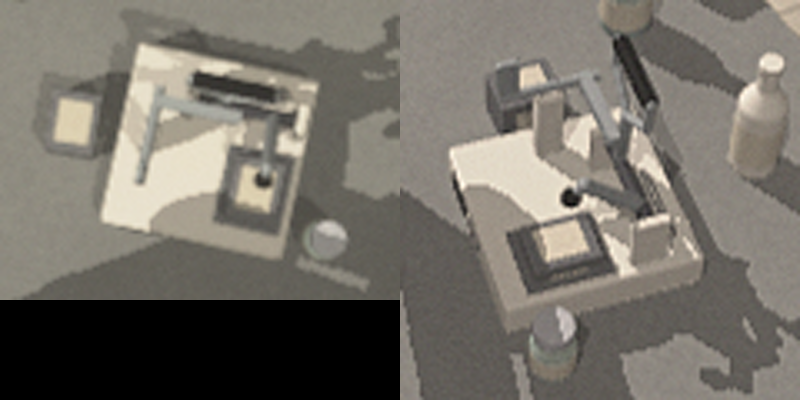

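```bash
python3 - <<'E'
from h import *
d=bot.get_image("top")
c=[(267,162.6),(255.9,216.6),(309,227.4),(321,173.4)]
P=np.array([onplane(d,p,.05) for p in c]);print(P.mean(0))
fx=(P[0]-P[1]+P[3]-P[2]);fy=(P[0]-P[3]+P[1]-P[2])
print(fx/2,fy/2,np.arctan2(fx[1],fx[0]),np.arctan2(-fy[0],fy[1]))
yaw=(np.arctan2(fx[1],fx[0])+np.arctan2(-fy[0],fy[1]))/2
O=P.mean(0);O[2]=0;M=R.from_euler("z",yaw).as_matrix()
w=bot.get_image("wrist");T=R.from_quat(bot.current_tool_rot()).as_matrix()
print("cam in tool",T.T@(w["xyz"]-np.array(bot.current_position())),(T.T@R.from_quat(w["orientation"]).as_matrix()).round(2))
# tool: z down, y along dock +-x
for s in(1,-1):
    y=s*M[:,0];z=np.array([0,0,-1.]);q=R.from_matrix(np.c_[np.cross(y,z),y,z]).as_quat()
    p=O+M@np.array([-.06,.05,.40]); print(s,p,q,bot.inverse_kinematics(p,q))
E
```

```text
[ 0.56185812 -0.10868081  0.05      ]
[ 0.21449971 -0.04020782  0.        ] [0.03655316 0.21202778 0.        ] -0.1852989738719922 -0.1707198334352125
cam in tool [ 0.07412077  0.00048068 -0.12744971] [[-0.   -0.96 -0.29]
 [ 1.   -0.   -0.  ]
 [ 0.   -0.29  0.96]]
1 [ 0.51165977 -0.04884666  0.4       ] [ 0.7671606   0.64145507  0.         -0.        ] [-1.94957684e-01 -1.12593118e-01  1.45383764e+00 -4.44089210e-16
  1.80034813e+00 -1.69482807e-02]
-1 [ 0.51165977 -0.04884666  0.4       ] [-0.64145507  0.7671606   0.          0.        ] None
```

```bash
python3 - <<'E'
from h import *
O=np.array([.5619,-.1087,0]);M=R.from_euler("z",-.178).as_matrix()
y=M[:,0];z=np.array([0,0,-1.]);q=R.from_matrix(np.c_[np.cross(y,z),y,z]).as_quat()
bot.move_to(O+M@np.array([-.06,.07,.42]),q)
bot.gripper_close()
d=bot.get_image("wrist");np.save("w.npy",d,allow_pickle=True)
cv2.imwrite("pics/w1.png",d["frame"]);print(bot.current_time_s(),bot.current_contact_force())
for n,p in dict(tab=(-50,75,205),hinge=(-62,75,155),bar=(0+57,0,240),barL=(57,44,240),c1=(-110,110,50),c2=(-110,-110,50),post=(-20,85,145)).items(): print(n,proj(d,O+M@np.array(p)/1e3).round(1))
E
```

```text
3.7 [-0.5707517  -0.15447282  0.23931221]
tab [273.7 162.6]
hinge [263.1 154.9]
bar [372.5 236.8]
barL [376.8 198.3]
c1 [232.8 121.3]
c2 [236.4 247.9]
post [295.4 146. ]
```

View pics/w1.png

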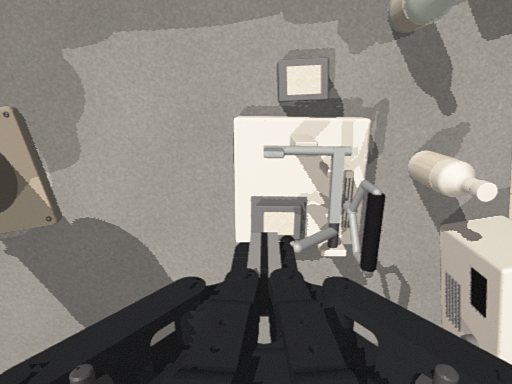

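The wrist view shows the dock front edge at u≈235 (left corner at (235,117)), the pin and tab near (265–285,152), and the crossbar from (375,192) to (370,270). I'll enlarge it to refine the pose.

```bash
python3 - <<'E'
from h import *
d=np.load("w.npy",allow_pickle=True).item()
im=d["frame"][105:285,225:395]
cv2.imwrite("pics/w2.png",cv2.resize(im,None,fx=3.3,fy=3.3,interpolation=cv2.INTER_CUBIC))
E
```

```text
(no output)
```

View pics/w2.png

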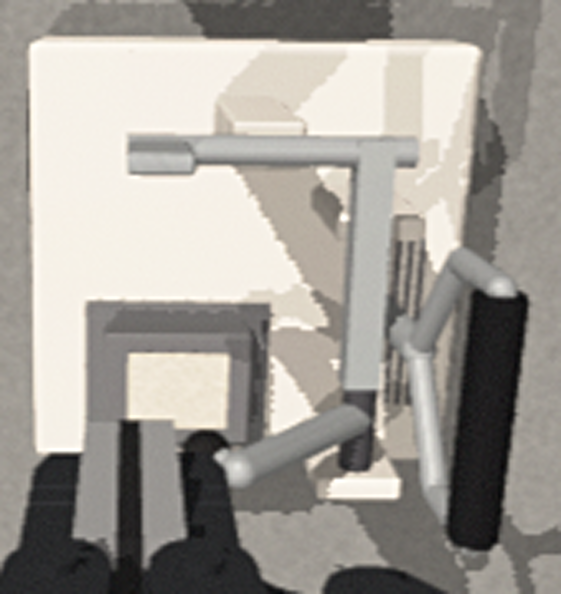

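```bash
python3 - <<'E'
from h import *
d=np.load("w.npy",allow_pickle=True).item()
O=np.array([.5619,-.1087,0]);M=R.from_euler("z",-.178).as_matrix()
f=lambda u,v,z:onplane(d,(225+u/3.3,105+v/3.3),z)
L=lambda p:(M.T@(p-O)*1e3).round(1)
for n,a in dict(TL=(33,45,.05),TR=(478,46,.05),front=(38,450,.05),tab=(163,163,.205),pin=(415,152,.155),bT=(500,290,.240),bB=(472,547,.240),cartTL=(128,352,.07)).items(): print(n,L(f(*a)))
print(cam(d)[0])
E
```

```text
TL [-106.4  114.1   50. ]
TR [105.4 113.5  50. ]
front [-109.5  -97.2   50. ]
tab [-49.3  84.3 205. ]
pin [ 49.8  79.9 155. ]
bT [ 56.1  50.  240. ]
bB [ 56.1 -41.7 240. ]
cartTL [-61.3 -34.   70. ]
308.92800765178737
```

```bash
cat >> h.py <<'E'
M=R.from_euler("z",-.178).as_matrix(); O=np.array([.5619,-.1087,0])+M@np.array([0,.0048,0])
W=lambda x,y,z:O+M@np.array([x,y,z])/1e3
def tool(t=0):  # tilted t about dock y with the lever
    z=M@np.array([np.sin(t),0,-np.cos(t)]); x=M[:,1]; return R.from_matrix(np.c_[x,np.cross(z,x),z]).as_quat()
E
python3 - <<'E'
from h import *
q0=tool()
bot.move_to(W(-50,35,240),q0); bot.move_straight(W(-50,40,207),.1)
for q in(0,.3,.6,.9,1.2,1.4,1.55):
    r=36;y=75+r*np.sin(q)-4*np.cos(q)-11;z=155+r*np.cos(q)+4*np.sin(q)
    bot.move_straight(W(-50,y,z+14),.08); print(q,(M.T@bot.current_contact_force()).round(1),(M.T@(bot.current_position()-W(-50,y,z+14))*1e3).round(1))
bot.move_straight(W(-50,75,300),.2)
bot.open_gripper()
bot.move_straight(W(30,0,360),.2)
d=bot.get_image("wrist");np.save("w2.npy",d,allow_pickle=True);cv2.imwrite("pics/w3.png",d["frame"]);print(bot.current_time_s())
E
```

```text
0 [ 0.1  0.3 -0.1] [0.1 0.7 0.2]
0.3 [ 0.   0.3 -0.6] [-0.   0.5 -0. ]
0.6 [ 0.3 -0.3 -0.2] [-0.2  0.4 -0.3]
0.9 [ 0.3 -0.2  0. ] [-0.3  0.4 -0.6]
1.2 [-0.1 -0.5  0. ] [-0.4  0.3 -0.8]
1.4 [-1.2 -0.2 -0.2] [-0.3  0.1 -0.6]
1.55 [-1.2 -1.  -0.2] [-0.3 -0.  -0.5]
9.375
```

View pics/w3.png

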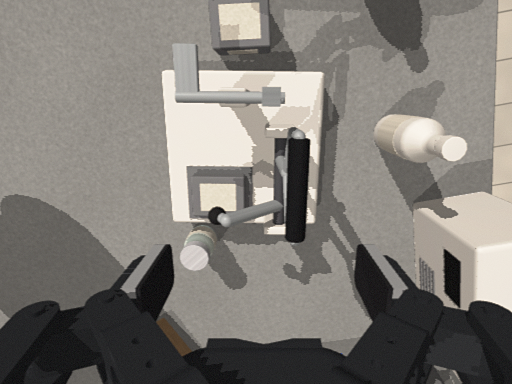

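Catch is flipped: the tab lies to +y at (186,65) and the bar stands upright at (272,96). Crossbar runs from (299,135) to (295,241). Next I'll refine its position and grip it.

```bash
python3 - <<'E'
from h import *
d=np.load("w2.npy",allow_pickle=True).item()
L=lambda p:(M.T@(p-O)*1e3)
a,b=L(onplane(d,(299,135),.24)),L(onplane(d,(295,241),.24)); print(a.round(1),b.round(1))
c=(a+b)/2; x=c[0] if abs(c[0]-57)<8 else 57; y=c[1] if abs(c[1])<8 else 0
bot.move_straight(W(x,y,300),.2,tool(-.05)); f0=M.T@bot.current_contact_force()
bot.move_straight(W(x,y,235),.08); print(f0.round(2),(M.T@bot.current_contact_force()).round(2))
bot.gripper_close(); bot.sleep(.2)
print(bot.current_grip_width(),bot.current_gripper_force(),(M.T@bot.current_contact_force()).round(2),L(bot.current_position()).round(1),bot.current_time_s())
np.save("f0.npy",f0)
E
```

```text
[ 56.2  46.7 240. ] [ 55.6 -45.2 240. ]
[-0.3  -0.09  0.34] [ 0.03 -0.08 -0.12]
0.016100063467871777 58.46388101577759 [2.53 0.58 1.96] [ 56.2   0.8 235.3] 11.65
```

```bash
cat >> h.py <<'E'
def go(q,feed=.08):
    t=q-.05; bot.move_straight(W(50-135*np.sin(t),.8,100+135*np.cos(t)),feed,tool(t))
def force(q):
    t=q-.05; F=np.mean([(bot.sleep(.03),bot.current_contact_force())[1] for _ in range(4)],0); F=M.T@F
    return F@[np.cos(t),0,np.sin(t)],F@[-np.sin(t),0,np.cos(t)],F[1]
E
python3 - <<'E'
from h import *
h=[]
for q in [.1,.2,.3,.4,.5,.56]+list(np.arange(.6,1.0,.02)):
    go(q); f=force(q); h.append(f[0]); print(round(q,2),np.round(f,1),round(bot.current_time_s(),1))
    if q>.6 and f[0]-np.median(h[3:7])>5 or abs(f[1])>15: break
E
```

```text
0.1 [1.3 3.6 1. ] 12.1
0.2 [0.9 5.7 2.8] 12.5
0.3 [0.9 6.6 4.3] 13.0
0.4 [0.7 6.7 4.9] 13.4
0.5 [1.  7.3 6.1] 13.9
0.56 [1.2 8.  5.9] 14.3
0.6 [1.3 7.9 7.1] 14.7
0.62 [1.2 8.2 7.1] 15.0
0.64 [1.8 8.7 7.2] 15.4
0.66 [1.7 8.7 8. ] 15.8
0.68 [1.2 8.9 7.6] 16.2
0.7 [1.7 9.  8.1] 16.6
0.72 [1.8 9.3 8.6] 17.0
0.74 [3.1 6.4 8.5] 17.3
0.76 [5.4 2.4 9.3] 17.7
0.78 [ 7.7 -1.9 10.2] 18.1
```

```bash
python3 - <<'E'
from h import *
for q in (.78,.80):
    go(q); f=force(q); P=M.T@(np.array(bot.current_position())-O)*1e3; z=M.T@R.from_quat(bot.current_tool_rot()).as_matrix()[:,2]
    b=P-5*z; v=b-np.array([50,0,100]); print(q,np.round(f,1),"lever q by pos",np.arctan2(-v[0],v[2])+.05,np.hypot(v[0],v[2]),"tilt",np.arctan2(z[0],-z[2])+.05,"mom",(M.T@bot.current_moment()).round(2),bot.current_grip_width(),bot.current_time_s())
d=bot.get_image("wrist");cv2.imwrite("pics/w4.png",d["frame"])
E
```

```text
0.78 [ 7.8 -0.8 10. ] lever q by pos 0.7634479840401432 140.52555733919849 tilt 0.7816508606059515 mom [ 1.11 -0.57  0.89] 0.015970265260141496 18.4917
0.8 [10.1 -5.9 10.5] lever q by pos 0.7811124777513075 140.56942035458988 tilt 0.8024956478970319 mom [ 1.15 -0.89  0.99] 0.016251103851176788 18.875
```

View pics/w4.png

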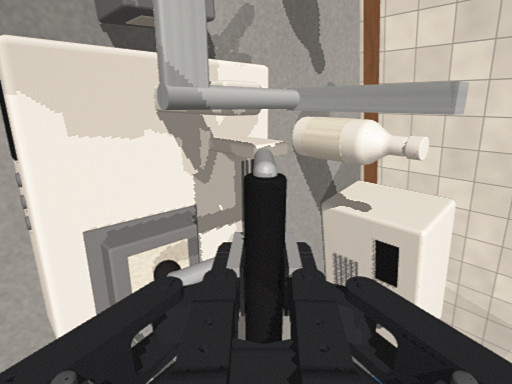

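The foot (168,270) rests on the cartridge label, and the force has risen steadily since about 0.73. I'll take one more small step, check that it holds, and hand in.

```bash
python3 - <<'E'
from h import *
go(.815); a=force(.815); bot.sleep(1.2); b=force(.815)
P=M.T@(np.array(bot.current_position())-O)*1e3
print(np.round(a,1),np.round(b,1),P.round(1),bot.current_grip_width(),bot.current_time_s())
if b[0]>8 and b[0]<20: print(bot.finish_job())
E
```

```text
[ 12.3 -10.1  10.9] [ 12.4 -10.1  10.5] [-41.7   1.8 199.9] 0.01602649713910465 20.6417
the job is handed in; nothing more can be done
None
```

I flipped the safety catch fully over first, then pulled the lever down until the foot met the cartridge. The job is handed in at about 21 s, with the gripper still holding the crossbar and a steady pull of about 12 N, which puts an estimated 17–25 N on the foot.

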